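# Lay out an injection tray

### The job

Make up the injection tray: stand the sealed purple-capped vial in the purple cup and the saline ampoule in the blue cup, both upright, and lay the red-hubbed needle flat in the red cup and the orange-hubbed needle flat in the orange cup. The opened vial with the grey cap and the needle with the colourless hub do not belong: leave them where they are, untouched.

Things in the scene. Friction and masses are not known exactly. Their poses are not given: they have to be found in the camera images.
- vial_sealed_mid (a point): sealed glass injection vial, standing on the green board (top 16 mm above the desk): purple band and purple cap, 18 mm across, 39 mm high. The point is on its axis, 18 mm above its underside; z up along the axis
- ampoule_mid (a point): soft plastic saline ampoule (treat as rigid), standing on the green board (top 16 mm above the desk): clear white with a small twist tab on top, about 18 x 21 mm across, 61 mm high. The point is on its axis, 30 mm above its underside; z up along the axis
- needle_red_mid (a point): capped hypodermic needle lying flat on a 16 mm thick green board on the desk, 48 mm long along its own y, 8 to 9 mm wide and 9 mm high; hub bright red, sheath clear. It can be gripped across the middle. The point is its centre, 4.5 mm above its underside; y lies along the needle, hub towards -y, z up
- needle_orange_mid (a point): capped hypodermic needle lying flat on a 16 mm thick green board on the desk, 38 mm long along its own y, 8 to 9 mm wide and 9 mm high; hub orange-tan, sheath clear. It can be gripped across the middle. The point is its centre, 4.5 mm above its underside; y lies along the needle, hub towards -y, z up
- vial_used_mid (a point): opened glass vial, standing on the green board (top 16 mm above the desk): purple band like the sealed one but bare grey cap (the purple cap is gone), 18 mm across, 36 mm high; does not belong in the tray. The point is on its axis, 18 mm above its underside; z up
- needle_clear_mid (a point): capped hypodermic needle lying flat on a 16 mm thick green board on the desk, 42 mm long along its own y, 8 to 9 mm wide and 9 mm high; hub clear and colourless like its sheath; it does not belong in the tray. It can be gripped across the middle. The point is its centre, 4.5 mm above its underside; y lies along the needle, hub towards -y, z up
- cup_purple_floor (a point): purple cup: open cup, one of four alike but for colour, two by two in a shallow white tray, all fixed; their order varies. Outside 66 (x) x 82 (y) mm, walls 2.5 mm, inside 61 x 77 mm; floor 6.5 mm, rim 20 mm above the desk. Point: centre of the inner floor; x across the short side, y along the long side, z up. Centres of neighbours 69 mm (x) and 86 mm (y) apart.
- cup_red_floor (a point): bright red cup: same shape, size and axes as the purple cup; the point is the centre of its inner floor
- cup_orange_floor (a point): orange cup: same shape, size and axes as the purple cup; the point is the centre of its inner floor
- cup_blue_floor (a point): blue cup: same shape, size and axes as the purple cup; the point is the centre of its inner floor

How it is judged:
By the outcome, as a careful person would: the job done as asked, in the order asked, and still so for the second after the job is handed in, with the robot touching nothing.
It also fails if it takes over 112 s, if anything falls off the work surface, if the arm or the gripper's body presses on something with over 40 N, if the wrist force passes 120 N, or if a joint passes its speed limit or range.

### The arm

A 6-joint arm with a two-finger parallel gripper is mounted at the origin on a cart in front of the work surface, level with it; the furniture and walls round the work are solid. World frame = base frame: x ahead of the robot, y to its left, z up, the work surface at z = 0. Lengths are in m, angles in degrees, forces in N, time in s.
With the tool pointing down it reaches from about 0.4 to 0.925 m from the base axis. Payload 12.5 kg.
Tool frame: the origin (TCP) lies midway between the tips of the shut fingers; the grasp point (between the pads) lies 19 mm behind it; z points along the fingers, y is the line along which they close (so a half turn about z gives the same grasp; the last joint's range is limited). The gripper opens to 95 mm and grips with 3 to 60 N. Pads are 20 mm wide; open, the fingers measure 119 mm over their backs; the gripper's body (75 mm by 180 mm) begins 59 mm behind the grasp point.
Start: joints at [-74.691, 28.126, 89.318, -0, 62.55, -6.05], TCP at [0.228, -0.582, 0.215] pointing down, gripper open.
Joint ranges: [-177.58, 177.58], [-47.91, 125.51], [2.72, 160], [-65.01, 245.01], [3.68, 167.84], [-153.87, 153.87]. Speed limits (degrees/s): [127.2, 127.2, 159.86, 180, 180, 180].

### API

Orientations are given as [roll, pitch, yaw] about the fixed x, y, z axes, in that order (R = Rz(yaw) Ry(pitch) Rx(roll)).
In Python, from cell import * gives the robot as it stands. Calls block until the motion is done:
- move_pose(position, orientation): joint-space move of the TCP to a pose.
- movel(position, frame=None, speed=0.15, f_stop=None): straight line of the TCP; frame=None keeps the orientation; speed is the mean speed in m/s. With f_stop (N) it stops when the force on the tool has changed by that much, and returns True; else False.
- move_j(angles): joint-space move.
- grip(opening): finger opening in m; the grip force is fixed at half the most; returns when the fingers have stopped.
- pause(seconds).
- solve_ik(position, orientation): joint angles nearest the present ones, or None.
- get_image(name): name is "scene" or "top"; returns a dict with "image" (400x640x3 uint8, red, green, blue), "fx", "fy", "cx", "cy" (pixels), "rvec" (rotation vector, rad) and "tvec" (3), from world to camera coordinates, as OpenCV has them. Camera axes: x right, y down, z forward; pixel columns grow to the right and rows downward; lengths in m; the calibration is good to about 2 mm. A picture is of the moment at which its call begins. There is no depth.
A pose or a line that the arm cannot do raises IKError and nothing moves.
- job_done(): hands the job in; it is judged then, once.
Trained networks look in a picture, given as the dict that the camera call returned (one of the last four; its "shot" number tells which), for a name from the list of things; names that differ only in an ending like _2 or _b are one class to them, and where a whole thing is asked for, a point or a joint stands for the part that bears it (a point fixed in the world has none). Each returns a list of dicts, best first, with "p" (0 to 1); they miss things now and then, are a little off and sometimes report something else, mostly with a low value. They report only what shows in the picture. A call takes as long as a camera call.
- spot_in(query, picture): "location" ([column, row] as shares, 0 to 1, of the picture: columns of its width, rows of its height, amid what is visible of it).
- tip_of(query, picture): "location" ([column, row] as shares, 0 to 1, of the picture: columns of its width, rows of its height: a listed point, or the origin of a listed thing).
Readings, each from a call of its own:
- get_time_s(): time.
- get_joint_positions(): joint angles.
- get_qvel(): joint speeds.
- get_joint_efforts(): joint torques, N m.
- get_ee_pos(): TCP position.
- get_ee_rot(): TCP orientation.
- get_wrist_force(): force on the tool from outside, world axes, zero at the start.
- get_torque(): the same for the moment, N m.
- get_grip_width(): finger opening in m.
- get_gripper_force(): force on a finger pad.
Only numpy, scipy, OpenCV 4.12 (cv2) and the standard library are available. Lean on these libraries where they do the work, as an engineer would, in place of code of your own. Each camera call takes 0.05 s, during which the arm holds its last target. There are 200 camera calls.

## Working session

There is one attempt and no reset: what is moved stays moved. The work goes in short steps, each a Python script; the robot and the scene stay as the last script left them, time stands still between calls to the robot, and variables do not carry over. Pictures are saved under pics/ and viewed, at most 14 in all, crops included, and the job is handed in when it is done.

```bash
mkdir -p pics; cat > h.py <<'E'
from cell import *
import numpy as np, cv2
def ray(pic,px):
    K=np.array([[pic["fx"],0,pic["cx"]],[0,pic["fy"],pic["cy"]],[0,0,1]])
    R=cv2.Rodrigues(np.array(pic["rvec"],float))[0]; t=np.array(pic["tvec"],float).reshape(3)
    d=R.T@np.linalg.solve(K,[px[0],px[1],1.]); return -R.T@t,d
def at_z(pic,px,z):
    c,d=ray(pic,px); return c+d*(z-c[2])/d[2]
def proj(pic,p):
    K=np.array([[pic["fx"],0,pic["cx"]],[0,pic["fy"],pic["cy"]],[0,0,1]])
    return cv2.projectPoints(np.array([p],float),np.array(pic["rvec"],float),np.array(pic["tvec"],float),K,None)[0].ravel()
def save(pic,name): cv2.imwrite("pics/"+name,cv2.cvtColor(pic["image"],cv2.COLOR_RGB2BGR))
Z=dict(vial_sealed_mid=.034,ampoule_mid=.046,needle_red_mid=.0205,needle_orange_mid=.0205,vial_used_mid=.034,needle_clear_mid=.0205,cup_purple_floor=.0065,cup_red_floor=.0065,cup_orange_floor=.0065,cup_blue_floor=.0065)
E
python3 - <<'E'
from h import *
for c in("top","scene"):
    p=get_image(c); save(p,c+"0.png")
    print(c,p["fx"],"cam",ray(p,(320,200))[0].round(3))
    for n,z in Z.items():
        for r in tip_of(n,p)[:2]:
            px=np.array(r["location"])*[640,400]
            print(n,round(r["p"],2),px.round(1),at_z(p,px,z)[:2].round(4))
print(get_time_s())
E
```

```text
top 505.43215576873905 cam [ 0.326 -0.05   1.51 ]
vial_sealed_mid 0.48 [388.1 178.8] [ 0.5855 -0.2303]
vial_sealed_mid 0.35 [436.6 223.3] [ 0.45   -0.3662]
ampoule_mid 0.56 [438.6 225.4] [ 0.4428 -0.369 ]
ampoule_mid 0.24 [290.8 221.5] [0.4649 0.0588]
needle_red_mid 0.58 [426.8 174.2] [ 0.5988 -0.348 ]
needle_orange_mid 0.42 [345.6 187.2] [ 0.5658 -0.1044]
needle_orange_mid 0.3 [382.6 225.5] [ 0.4487 -0.2099]
vial_used_mid 0.56 [260.1 224.1] [0.4606 0.1499]
vial_used_mid 0.53 [382.2 226.6] [ 0.4444 -0.2072]
needle_clear_mid 0.55 [351.2 232.6] [ 0.43   -0.1167]
needle_clear_mid 0.47 [381.2 225.1] [ 0.45   -0.2058]
cup_purple_floor 0.73 [255.4 200.7] [0.5341 0.1672]
cup_red_floor 0.72 [291.3 218.9] [0.4763 0.0601]
cup_red_floor 0.55 [351.  234.3] [ 0.426  -0.1166]
cup_orange_floor 0.88 [282.9 197.9] [0.5404 0.0845]
cup_orange_floor 0.53 [343.7 185.1] [ 0.5747 -0.0993]
cup_blue_floor 0.85 [261.6 222.2] [0.4687 0.149 ]
cup_blue_floor 0.61 [294.5 219.8] [0.4735 0.0505]
scene 518.3207326477407 cam [-0.345 -0.487  0.945]
vial_sealed_mid 0.64 [400.4 214.8] [ 0.6013 -0.2382]
ampoule_mid 0.5 [429.9 267.9] [ 0.4511 -0.3597]
needle_red_mid 0.49 [439.8 232.5] [ 0.5954 -0.3445]
needle_orange_mid 0.53 [349.3 206.2] [ 0.5903 -0.1016]
vial_used_mid 0.54 [366.8 255.5] [ 0.4361 -0.2129]
needle_clear_mid 0.46 [325.5 248.4] [ 0.427  -0.1096]
cup_purple_floor 0.65 [279.5 201.9] [0.5409 0.083 ]
cup_red_floor 0.87 [274.  217.9] [0.4799 0.0654]
cup_orange_floor 0.65 [280.3 199.9] [0.549  0.0849]
cup_blue_floor 0.22 [348.  207.5] [ 0.5981 -0.0946]
1.1
```

View pics/top0.png

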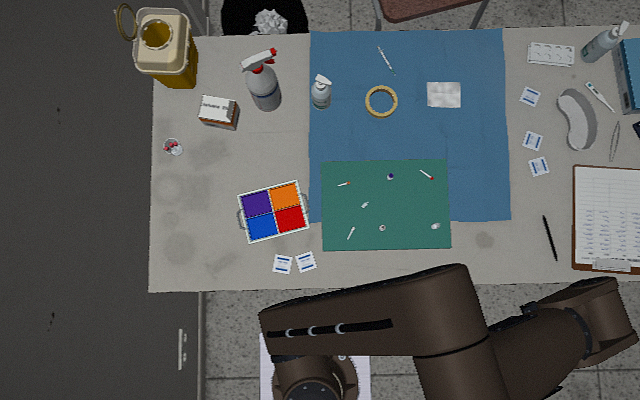

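View pics/scene0.png

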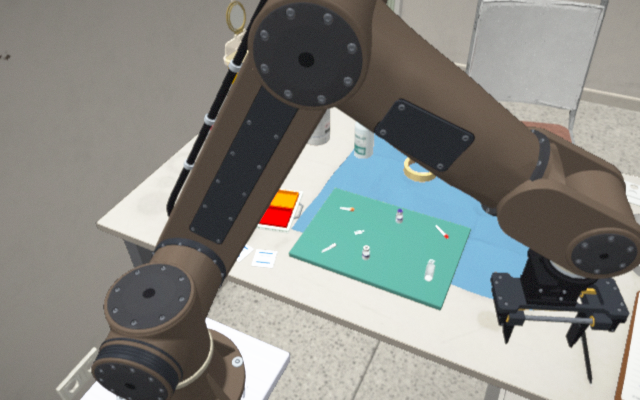

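Top view: tray at (272,211), with purple (256,204), orange (286,194), blue (262,229) and red (291,219). On the board are the red needle (427,174), sealed vial (390,177), orange needle (344,184), clear needle (351,233), grey vial (382,227), ampoule (435,226), plus a small unknown at (364,205). Next is an enlarged view of the board, with the cups segmented by colour.

```bash
python3 - <<'E'
from h import *
p=get_image("top"); im=p["image"]; 
c=cv2.resize(im[155:255,318:455],None,fx=5.8,fy=5.8,interpolation=cv2.INTER_CUBIC)
cv2.imwrite("pics/crop.png",cv2.cvtColor(c,cv2.COLOR_RGB2BGR))
hsv=cv2.cvtColor(im,cv2.COLOR_RGB2HSV)
m0=np.zeros(im.shape[:2],np.uint8); m0[175:248,230:315]=255
for n,(a,b) in dict(red=(0,7),orange=(9,22),blue=(100,118),purple=(119,145)).items():
    m=cv2.inRange(hsv,(a,120,60),(b,255,255))&m0
    k=max(cv2.findContours(m,cv2.RETR_EXTERNAL,cv2.CHAIN_APPROX_NONE)[0],key=cv2.contourArea)
    r=cv2.minAreaRect(k); w=np.array([at_z(p,q,.015)[:2] for q in cv2.boxPoints(r)])
    print(n,r,w.mean(0).round(4),np.linalg.norm(w[1]-w[0]).round(3),np.linalg.norm(w[2]-w[1]).round(3),np.degrees(np.arctan2(*(w[1]-w[0])[::-1])).round(1))
E
```

```text
red ((289.4469299316406, 218.19818115234375), (22.395408630371094, 27.23077964782715), 75.25643920898438) [0.4779 0.065 ] 0.081 0.067 -76.6
orange ((283.81610107421875, 196.10104370117188), (22.293611526489258, 26.976287841796875), 75.25643920898438) [0.5447 0.0809] 0.081 0.068 -76.5
blue ((261.29925537109375, 225.73707580566406), (22.44631004333496, 28.096059799194336), 75.25643920898438) [0.4575 0.1489] 0.083 0.067 -76.6
purple ((255.88880920410156, 203.28668212890625), (22.05374526977539, 27.576904296875), 76.50426483154297) [0.5251 0.1647] 0.082 0.067 -77.8
```

View pics/crop.png

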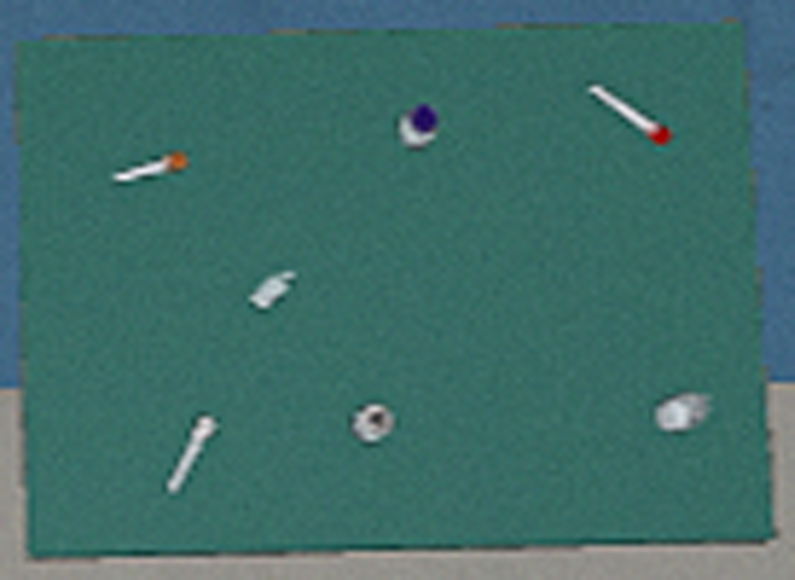

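The needles have hubs at crop (660,135) red and (178,160) orange. Sealed vial is at (420,125), grey vial (373,423), ampoule (683,411), and a torn-off tab at (272,290), which I leave alone. Now the precise poses.

```bash
cat >> h.py <<'E'
def blobs(p,x0,y0,x1,y1):
    hsv=cv2.cvtColor(p["image"],cv2.COLOR_RGB2HSV).astype(int)
    m=((hsv[...,1]<90)|(hsv[...,0]<40)|(hsv[...,0]>105)).astype(np.uint8)
    s=np.zeros_like(m); s[y0:y1,x0:x1]=m[y0:y1,x0:x1]
    n,l,st,ce=cv2.connectedComponentsWithStats(s)
    return [(np.argwhere(l==i)[:,::-1].astype(float),ce[i]) for i in range(1,n) if st[i,4]>=8]
E
python3 - <<'E'
from h import *
boxes=dict(top=(326,164,446,244)); p=get_image("top")
for px,c in blobs(p,*boxes["top"]):
    w=np.array([at_z(p,q,.0205)[:2] for q in px]); d=w-w.mean(0)
    u,s,v=np.linalg.svd(d,full_matrices=False); t=d@v[0]
    print(c.round(1),len(px),"z.02",w.mean(0).round(4),"mid",((t.max()+t.min())/2*v[0]+w.mean(0)).round(4),"len",np.ptp(t).round(3),np.ptp(d@v[1]).round(3),"ang",np.degrees(np.arctan2(v[0,1],v[0,0])).round(1),"z.035",at_z(p,c,.035)[:2].round(4),"z.046",at_z(p,c,.046)[:2].round(4))
q=get_image("scene")
for n in("vial_sealed_mid","ampoule_mid","needle_red_mid","needle_orange_mid"):
    r=spot_in(n,q)[:1]
    if r: print(n,np.array(r[0]["location"])*[640,400])
c=cv2.resize(q["image"][195:295,315:465],None,fx=5.3,fy=5.3,interpolation=cv2.INTER_CUBIC)
cv2.imwrite("pics/crops.png",cv2.cvtColor(c,cv2.COLOR_RGB2BGR))
for y in(0,13.3,-32,-15):
    print(y,[None if j is None else np.round(j,0) for j in (solve_ik([.58,-.23,.15],[180,0,y]),solve_ik([.525,.165,.15],[180,0,y]))])
print(get_ee_rot())
E
```

```text
[426.9 174.6] 43 z.02 [ 0.5975 -0.3482] mid [ 0.599  -0.3463] len 0.049 0.01 ang -128.2 z.035 [ 0.5949 -0.3453] z.046 [ 0.5929 -0.3431]
[389.6 176.5] 39 z.02 [ 0.5947 -0.2369] mid [ 0.5952 -0.2371] len 0.022 0.019 ang 155.3 z.035 [ 0.5921 -0.2351] z.046 [ 0.5901 -0.2337]
[344.6 183.2] 33 z.02 [ 0.5779 -0.1019] mid [ 0.5771 -0.0985] len 0.04 0.01 ang -77.4 z.035 [ 0.5754 -0.1014] z.046 [ 0.5736 -0.101 ]
[364.4 204.4] 28 z.02 [ 0.5127 -0.1584] mid [ 0.5134 -0.1593] len 0.024 0.011 ang 127.4 z.035 [ 0.5109 -0.1574] z.046 [ 0.5095 -0.1566]
[435.3 225.5] 52 z.02 [ 0.4447 -0.3648] mid [ 0.4449 -0.3654] len 0.03 0.017 ang -71.9 z.035 [ 0.4436 -0.3618] z.046 [ 0.4427 -0.3594]
[381.9 227.5] 38 z.02 [ 0.4428 -0.2076] mid [ 0.4428 -0.2075] len 0.021 0.017 ang -73.5 z.035 [ 0.4417 -0.206 ] z.046 [ 0.4408 -0.2049]
[350.6 232.4] 38 z.02 [ 0.4307 -0.1151] mid [ 0.4292 -0.1142] len 0.041 0.009 ang 148.8 z.035 [ 0.4297 -0.1144] z.046 [ 0.4289 -0.1139]
ampoule_mid [431.168 270.6  ]
needle_red_mid [441.92 231.68]
0 [array([-28.,  32.,  93.,  -0.,  55.,  62.]), array([ 11.,  27., 104.,  -0.,  49., 101.])]
13.3 [array([-28.,  32.,  93.,  -0.,  55.,  49.]), array([ 11.,  27., 104.,  -0.,  49.,  87.])]
-32 [array([-28.,  32.,  93.,  -0.,  55.,  94.]), array([ 11.,  27., 104.,  -0.,  49., 133.])]
-15 [array([-28.,  32.,  93.,  -0.,  55.,  77.]), array([ 11.,  27., 104.,  -0.,  49., 116.])]
[1.79992767e+02 1.79415271e-04 2.13597357e+01]
```

View pics/crops.png

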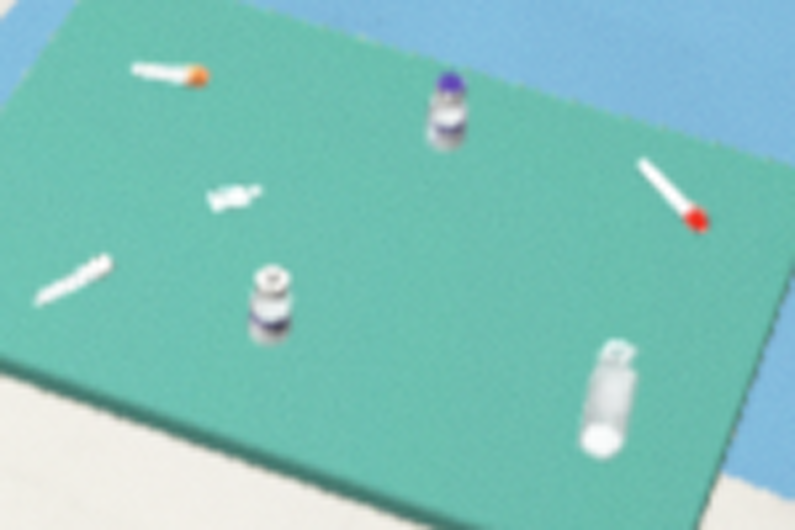

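```bash
cat >> h.py <<'E'
def pick(xy,yaw,z,op,h=.13,open_=True):
    if open_: grip(op)
    move_pose([*xy,h],[180,0,yaw])
    s=movel([*xy,z],speed=.15,f_stop=20); grip(0)
    w=get_grip_width(); movel([*xy,h],speed=.2)
    print("stop",s,"width",w,get_grip_width(),get_gripper_force(),"t",get_time_s())
def place(xy,yaw,z,op,h=.14):
    move_pose([*xy,h],[180,0,yaw])
    s=movel([*xy,z],speed=.12,f_stop=15)
    print("stop",s,"z",get_ee_pos()[2],"w",get_grip_width())
    grip(op); movel([*xy,h],speed=.2); print("t",get_time_s())
E
python3 - <<'E'
from h import *
pick((.594,-.236),13.3,.019,.05)
save(get_image("scene"),"g1.png")
E
```

```text
stop False width 0.017809180489946876 0.017834599666060713 30.000004470348358 t 6.4333
```

View pics/g1.png

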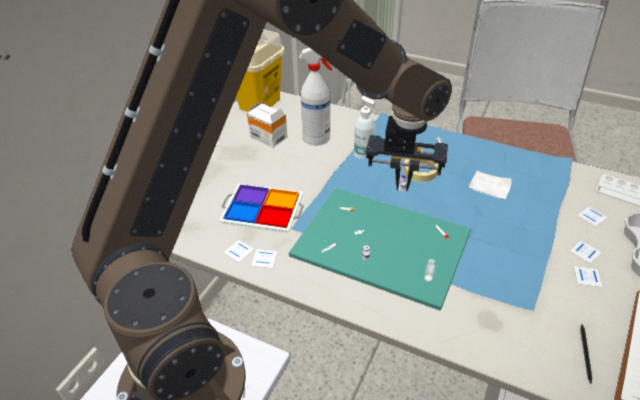

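The vial is held upright between the fingers at (403,178), and the rest is undisturbed. I place it, then do the ampoule.

```bash
python3 - <<'E'
from h import *
place((.525,.165),13.3,.0105,.045)
pick((.444,-.360),13.3,.026,.05,h=.15)
E
```

```text
stop False z 0.010849642917664142 w 0.018091870569319376
t 10.7
stop False width 0.018023401555139634 0.01809309585473802 29.99996691942215 t 15.3667
```

```bash
python3 - <<'E'
from h import *
place((.4575,.149),13.3,.0175,.045,h=.16)
pick((.598,-.347),51.8,.018,.03)
p=get_image("scene"); c=cv2.resize(p["image"][130:300,210:480],None,fx=2.9,fy=2.9,interpolation=cv2.INTER_CUBIC)
cv2.imwrite("pics/g3.png",cv2.cvtColor(c,cv2.COLOR_RGB2BGR))
E
```

```text
stop False z 0.018004957471794147 w 0.01805797203581614
t 20.1
stop True width 0.007308566010936985 0.007581973198055561 30.00004470348358 t 24.5083
```

View pics/g3.png

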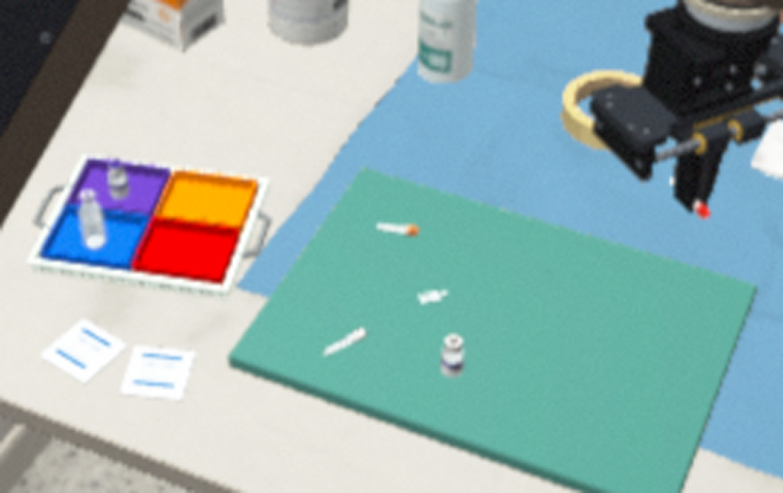

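The vial (118,180) and ampoule (90,220) stand upright in their cups, and the red needle is held. Next I place it and pick up the orange one.

```bash
python3 - <<'E'
from h import *
place((.478,.065),103.3,.0095,.024)
pick((.5775,-.100),102.6,.0185,.03)
place((.5447,.0809),103.3,.010,.024)
movel([.50,-.1,.3],speed=.25)
p=get_image("scene"); print(get_time_s())
c=cv2.resize(p["image"][170:300,215:475],None,fx=3,fy=3,interpolation=cv2.INTER_CUBIC)
cv2.imwrite("pics/g4.png",cv2.cvtColor(c,cv2.COLOR_RGB2BGR))
E
```

```text
stop False z 0.009976389419120664 w 0.007836063046236246
t 28.7333
stop False width 0.007815262366295105 0.0075227326853563835 30.00006091415272 t 32.025
stop True z 0.009403239595689759 w 0.007450570841276108
t 35.2417
36.425
```

View pics/g4.png

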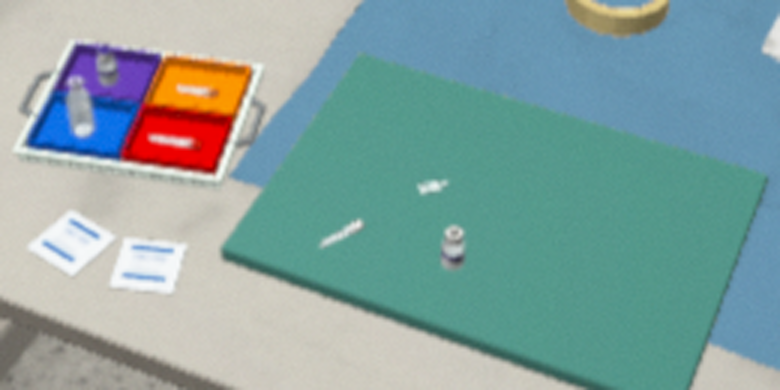

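All four items are in their cups: vial (107,65), ampoule (78,108), orange needle (197,90), red needle (173,141). The rejects are untouched. I'll do a quick numeric check of how upright they are, then hand in.

```bash
python3 - <<'E'
from h import *
p=get_image("scene")
f=lambda x,y,z:((proj(p,[x,y,z])-[215,170])*3).round()
print(f(.4575,.149,.0065),f(.4575,.149,.0675),f(.525,.165,.0065),f(.525,.165,.0455))
pause(.5); job_done(); print(get_time_s())
E
```

```text
[ 82. 132.] [74. 80.] [107.  81.] [102.  49.]
the job is handed in; nothing more can be done
the job is handed in; nothing more can be done
```

The tray is made up and handed in, with about 36 s of the 112 s used when last read. The sealed vial stands in the purple cup and the ampoule in the blue cup, both upright in the last picture. The red and orange needles lie in their cups, flat as far as the picture shows, and the grey-capped vial and clear needle were not touched.

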